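# Slide the soldering board home and shut the heat shield

## Task

With a fingertip, gently push the soldering board with its bangle along the rails into the hearth until you feel it drop into the locating notches, and stop there without forcing it past them. Then push the hinged copper heat shield shut behind it. Only push: pick nothing up, keep off the bangle, and leave everything else on the bench where it is.

Things in the scene. Friction and masses are not known exactly. Their poses are not given: they have to be found in the camera images.
- hearth: Soldering hearth, fixed: dark steel pan 345 x 380 mm with two buff fire bricks on edge (along the -y side and across the +x end, tops 118 mm above the bench) and two steel rails. Origin on the bench under the board's home place. +x is the way the board slides in, +z up, +y the pan's open side, towards the robot. The loading end is at -x; nothing stands behind the rails there.
- home (a point): Where the board's origin belongs: 25 mm above the bench at the hearth's x = y = 0. The rails run along hearth x from -260 to +145 mm, centred at y = -85 and +85 mm, top 30 mm above the bench, outer flanges to 42 mm. Each rail top has two notches, 15 mm wide, 5 mm deep, at x = -75 and +75 mm. Beyond the notches the rails go on.
- board: Loose soldering board, 0.5 to 1 kg: white slab in a steel carrier 188 x 144 mm on two round cross bars 12 mm thick, 178 mm long, at its x = -75 and +75 mm. Origin under its centre, at the underside of the bars; axes like the hearth's. Slab top at z = 25 mm. On the rails: hearth z = 30 mm, x = -120 to -60 mm at the start. Home: bars in the notches, hearth x = 0 within 3 mm, z = 25 mm. 2 to 7 N slide it.
- lip (a point): Middle of the top edge of the upturned steel lip at the rear edge of the board (its x = -94.5 mm), for pushing: 100 mm wide, 3 mm thick, standing 20 mm above the slab, top 45 mm above the board's origin. Push its rear face towards the board's +x.
- shield (a joint): Copper heat shield across the loading end, on a vertical hinge post (130 mm tall) at hearth x = -118, y = +108 mm. 0 = shut, square across the rails, against a stop; 1.4 to 1.7 at the start = standing open, along hearth -x on the +y side of the rails. It shuts by swinging its free end from -x towards -y of the hearth, over the rails, and stays where it is left (friction 0.06 N m).
- shield_push (a point): Point on the middle of the shield's thickness, 125 mm out from the hinge and 105 mm above the bench. The plate is 3 mm thick, reaches from 8 to 190 mm from the hinge and from 52 to 127 mm above the bench (it passes over the rails). Its outer face, the one to push, looks to hearth +y when open and to hearth -x when shut.
- bangle: Brass bangle lying on the slab, 66 mm outer diameter, 59 mm inner, 8 mm high, 30 g; origin at the centre of its underside. Not to be touched; it rides along.
- flux_jar: Small jar, 48 mm diameter, 55 mm high, on the pan's open side; leave alone. Origin under its centre.
- charcoal: Black charcoal block 90 x 55 x 32 mm on the pan's open side; leave alone. Origin under its centre.
- pliers: Pliers with blue handles, 155 mm long, lying on the bench; leave alone. Origin under the middle.
- hammer: Hammer, 230 mm long, lying on the bench; leave alone. Origin under the middle.
- brush: Bench brush, 200 mm long, lying on the bench; leave alone. Origin under the middle.
- mandrel: Tapered steel ring mandrel, 280 mm long, lying on the bench; leave alone. Origin under the middle.
- dish: White ceramic dish, 80 mm diameter, 30 mm high, on the bench; leave alone. Origin under its centre.
There are look-alikes about, which are no part of the job. What is shaped like the board but turquoise or yellow is not meant.

How it is judged:
By the outcome, as a careful person would: the job done as asked, in the order asked, and still so for the second after the job is handed in, with the robot touching nothing.
It also fails if it takes over 58 s, if anything falls off the work surface, if the arm or the gripper's body presses on something with over 40 N, if the wrist force passes 120 N, or if a joint passes its speed limit or range.

## Robot

A 6-joint arm with a two-finger parallel gripper is mounted at the origin on the work surface. World frame = base frame: x ahead of the robot, y to its left, z up, the work surface at z = 0. Lengths are in m, angles in degrees, forces in N, time in s.
With the tool pointing down it reaches from about 0.425 to 0.925 m from the base axis. Payload 12.5 kg.
Tool frame: the origin (TCP) lies at the very end of the fingers, on their centre line; the grasp point (between the pads) lies 19 mm behind it; z points along the fingers, y is the direction in which the jaws open and shut (so a half turn about z gives the same grasp; the last joint's range is limited). The gripper opens to 85 mm and grips with 20 to 120 N. Pads are 22 mm wide; open, the fingers measure 114 mm over their backs; the gripper's body (76 mm by 85 mm) begins 54 mm behind the grasp point. The pads swing forward as they close: fully open they stand 13 mm farther back than shut.
Start: joints at [62.819, 28.126, 89.318, -0, 62.55, -6.05], TCP at [0.225, 0.583, 0.231] pointing down, gripper open.
Joint ranges: [-177.58, 177.58], [-47.91, 125.51], [2.72, 160], [-65.01, 245.01], [3.68, 167.84], [-153.87, 153.87]. Speed limits (degrees/s): [127.2, 127.2, 159.86, 180, 180, 180].

## Interface

Orientations are given as a 3x3 rotation matrix whose columns are the frame's x, y, z axes.
In Python, from bench import r, optics, ticket, silhouettes, mark_of gives the robot as it stands.
- The arm moves only by the shell command python3 -m handwheel 'ROWS' [FORCE]. ROWS is JSON, a list of rows, each an object with "xyz": the shift along the tool's x, y, z in mm, a list of three; "dr": the turn, a rotation vector about the tool's x, y, z in rad, a list of three; "claw": the finger opening in mm, from 0 to 85.4. A call has 1 to 12 rows; each row is the pose to reach, as a shift and turn from the pose measured when the call began, along the tool's axes at that moment; what a row does not reach only later rows make up. A row lasts 1/8 s, in which the tool goes at most 62.5 mm and 10.7 degrees, less where a joint would pass 70% of its speed; a pose out of reach is approached as far as the arm can. A call with a gripper value outside its range is refused whole. The fingers move at their own pace and stop on an object; FORCE is the grip in N (left out, the last holds). Time passes only in rows, so rows that repeat a pose let the fingers close. It gives the time, the measured TCP pose, the force and the opening at its end, in the units of the state.
- r.state(): the state, without advancing time (a new reading comes with each control period).
- optics.get_image(name): name is "scene" or "top" or "wrist"; returns the picture (384x512x3 uint8, red, green, blue); there is no depth.
- optics.camera_model(name): a dict with "fx", "fy", "cx", "cy" (pixels), "R" (3x3) and "t" (3): a world point X has camera coordinates R X + t. Camera axes: x right, y down, z forward; pixel columns grow to the right and rows downward; lengths in m; the calibration is good to about 2 mm. A picture is of the moment at which its call begins: read the wrist's pose just before it. camera_model takes no time and is no camera call; for the wrist camera it gives the pose at the moment of the call.
- ticket.sign_off(): hands the job in, once; it reports no verdict.
Trained networks look in the newest picture that a camera, given by its name, has taken for a name from the list of things; names that differ only in an ending like _2 or _b are one class to them, and where a whole thing is asked for, a point or a joint stands for the part that bears it (a point fixed in the world has none). Each returns a list of dicts, best first, with "conf" (0 to 1); they miss things now and then, are a little off and sometimes report something else, mostly with a low value. They report only what shows in the picture. A call takes as long as a camera call. They do not tell look-alikes from the thing itself.
- silhouettes(label, camera): "mask" (384x512 bool, what is visible of it) and "extent" ([left, top, right, bottom] as shares, 0 to 1, of the picture: columns of its width, rows of its height, round what is visible of it).
- mark_of(label, camera): "location" ([row, column] as shares, 0 to 1, of the picture: columns of its width, rows of its height: a listed point, or the origin of a listed thing).
The state is a dict: "clock": time; "joint_positions": joint angles; "dq": joint speeds; "tau": joint torques, N m; "eef_pos": TCP position; "ee_rot": TCP orientation; "wrist_force": force on the tool from outside, world axes, zero at the start; "wrist_torque": the same for the moment, N m; "finger_gap": finger opening in m.
Only numpy, scipy, OpenCV 4.12 (cv2) and the standard library are available. Lean on these libraries where they do the work, as an engineer would, in place of code of your own. Each camera call takes 0.05 s, during which the arm holds its last target.

## Working session

There is one attempt and no reset: what is moved stays moved. The work goes in short steps, Python scripts to look and compute and a shell command to move; the robot and the scene stay as the last step left them, time stands still between calls to the robot, and variables do not carry over. Pictures are saved under pics/ and viewed, and the job is handed in when it is done.

```bash
ls; mkdir -p pics; python3 - <<'E'
from bench import r, optics
import cv2
s=r.state();print(s)
for n in("scene","top"):
    im=optics.get_image(n);cv2.imwrite(f"pics/{n}0.png",cv2.resize(im[:,:,::-1],(768,576),interpolation=cv2.INTER_CUBIC));print(n,optics.camera_model(n))
E
```

```text
pics
{'clock': 0.0, 'joint_positions': array([ 6.28184206e+01,  2.81648081e+01,  8.93508369e+01,  9.16740372e-04,
        6.25509707e+01, -6.04941156e+00]), 'dq': array([-0.01292489, -0.16578381,  0.04062335, -0.01012699, -0.00777045,
       -0.00173957]), 'tau': array([ 1.36622260e-03, -6.18444657e+01, -2.61597651e+01, -6.95941003e-05,
        4.00454417e-03,  2.96102735e-05]), 'eef_pos': array([0.22518095, 0.58277006, 0.23071631]), 'ee_rot': array([[-9.32748574e-01,  3.60527117e-01, -5.43748949e-04],
       [ 3.60527501e-01,  9.32748018e-01, -1.02777572e-03],
       [ 1.36639736e-04, -1.15469279e-03, -9.99999324e-01]]), 'wrist_force': array([-0.16480904, -1.06697205, -0.09510949]), 'wrist_torque': array([ 0.01271606, -0.07120025, -0.0137514 ]), 'finger_gap': 0.08550765540022072}
scene {'fx': 454.2886048067435, 'fy': 454.2886048067435, 'cx': 256.0756886669115, 'cy': 192.76117073392166, 'R': array([[-0.02680444,  0.99937807,  0.02291259],
       [ 0.59176727,  0.03433662, -0.80537723],
       [-0.80566309, -0.00802876, -0.59231961]]), 't': array([ 0.04200942, -0.20226172,  1.95452615])}
top {'fx': 445.5134931260669, 'fy': 445.5134931260669, 'cx': 254.05926203051246, 'cy': 190.7075974125102, 'R': array([[-0.002024  , -0.99995864,  0.00886699],
       [-0.99902891,  0.00163169, -0.04402935],
       [ 0.04401306, -0.0089475 , -0.99899089]]), 't': array([-0.04553111,  0.42007773,  1.58420035])}
```

View pics/scene0.png

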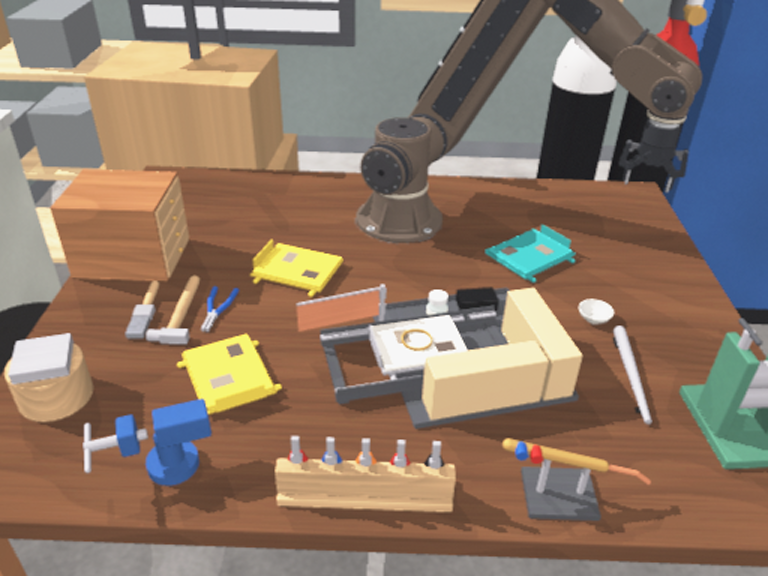

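View pics/top0.png

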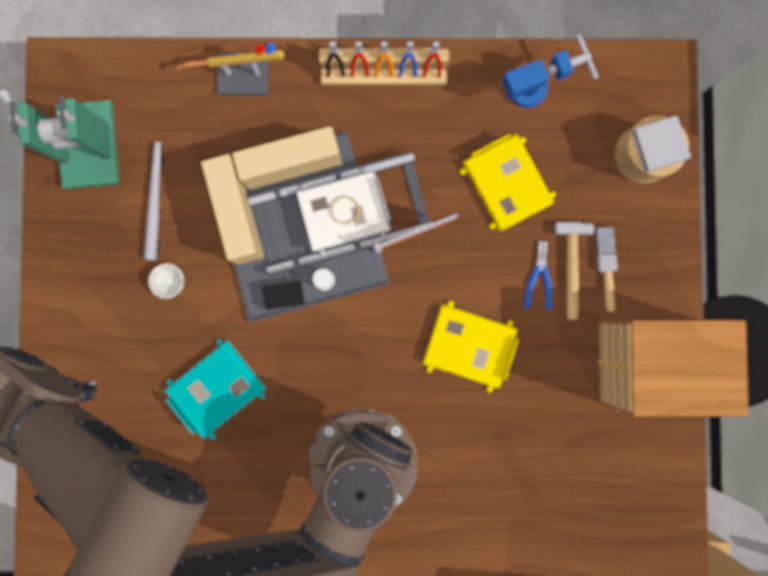

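The candidates, by pixel in the top view, are the white board in the hearth (343,210), two yellow look-alikes (508,182) and (470,345), and a turquoise one (215,390). I choose the white one: it sits on the rails and carries the bangle. The hinged copper shield is at about (418,232). Next I'll measure and check a close crop.

```bash
cat > h.py <<'E'
import numpy as np, cv2
from bench import r, optics, silhouettes, mark_of
def proj(cm,X):
    X=np.atleast_2d(X);c=X@np.array(cm['R']).T+np.array(cm['t'])
    return np.c_[cm['fx']*c[:,0]/c[:,2]+cm['cx'],cm['fy']*c[:,1]/c[:,2]+cm['cy']]
def ray(cm,uv,z):
    R=np.array(cm['R']);t=np.array(cm['t']);o=-R.T@t
    d=R.T@np.array([(uv[0]-cm['cx'])/cm['fx'],(uv[1]-cm['cy'])/cm['fy'],1])
    return o+d*(z-o[2])/d[2]
E
python3 - <<'E'
from h import *
Z={'hearth':0,'home':.025,'board':.03,'lip':.075,'shield_push':.105,'bangle':.055,'flux_jar':0,'charcoal':.0}
for n in("top","scene"):
    im=optics.get_image(n);cm=optics.camera_model(n)
    for k,z in Z.items():
        for m in mark_of(k,n)[:3]:
            v,u=m['location'];u*=512;v*=384
            print(n,k,round(m['conf'],2),round(u,1),round(v,1),ray(cm,(u,v),z).round(4))
    if n=='top':
        c=im[80:220,130:310];cv2.imwrite("pics/crop.png",cv2.resize(c[:,:,::-1],(792,616)[:2],interpolation=cv2.INTER_CUBIC)[:600])
    else:
        c=im[180:290,190:400];cv2.imwrite("pics/crops.png",cv2.resize(c[:,:,::-1],(798,418),interpolation=cv2.INTER_CUBIC))
E
```

```text
top hearth 0.92 210.4 143.0 [0.5932 0.1111 0.    ]
top home 0.77 211.4 143.1 [0.5889 0.1052 0.025 ]
top home 0.44 190.8 196.9 [0.3977 0.1775 0.025 ]
top board 0.94 146.4 259.5 [0.1787 0.3312 0.03  ]
top board 0.92 337.1 123.6 [ 0.6577 -0.3423  0.03  ]
top board 0.76 315.3 230.3 [ 0.2792 -0.2615  0.03  ]
top lip 0.94 255.3 131.2 [ 0.6226 -0.0504  0.075 ]
top lip 0.92 327.6 94.2 [ 0.7517 -0.3014  0.075 ]
top lip 0.82 341.5 238.7 [ 0.2524 -0.3444  0.075 ]
top shield_push 0.45 285.7 151.8 [ 0.5472 -0.1526  0.105 ]
top bangle 0.57 230.2 141.5 [0.59   0.0371 0.055 ]
top flux_jar 0.69 217.1 187.5 [0.4322 0.0866 0.    ]
top charcoal 0.83 194.5 196.1 [0.4013 0.1676 0.    ]
top charcoal 0.65 229.3 135.5 [0.6203 0.0427 0.    ]
scene hearth 0.62 295.0 235.4 [0.5726 0.1013 0.    ]
scene home 0.78 294.5 230.4 [0.5766 0.0976 0.025 ]
scene board 0.96 151.6 253.5 [ 0.7111 -0.3381  0.03  ]
scene board 0.92 278.3 230.5 [0.5857 0.0448 0.03  ]
scene board 0.79 198.5 180.9 [ 0.3229 -0.2469  0.03  ]
scene lip 0.96 368.1 155.6 [0.177  0.3962 0.075 ]
scene lip 0.83 161.4 261.3 [ 0.7867 -0.2893  0.075 ]
scene lip 0.79 251.8 225.4 [ 0.6178 -0.0405  0.075 ]
scene shield_push 0.94 217.8 203.6 [ 0.5519 -0.1518  0.105 ]
scene bangle 0.72 420.9 251.2 [0.6862 0.4708 0.055 ]
scene bangle 0.68 275.5 223.4 [0.5804 0.0345 0.055 ]
scene flux_jar 0.61 420.4 250.7 [0.6248 0.4985 0.    ]
scene flux_jar 0.47 293.5 211.1 [0.4447 0.1013 0.    ]
scene charcoal 0.61 318.5 204.1 [0.3994 0.193  0.    ]
```

View pics/crop.png

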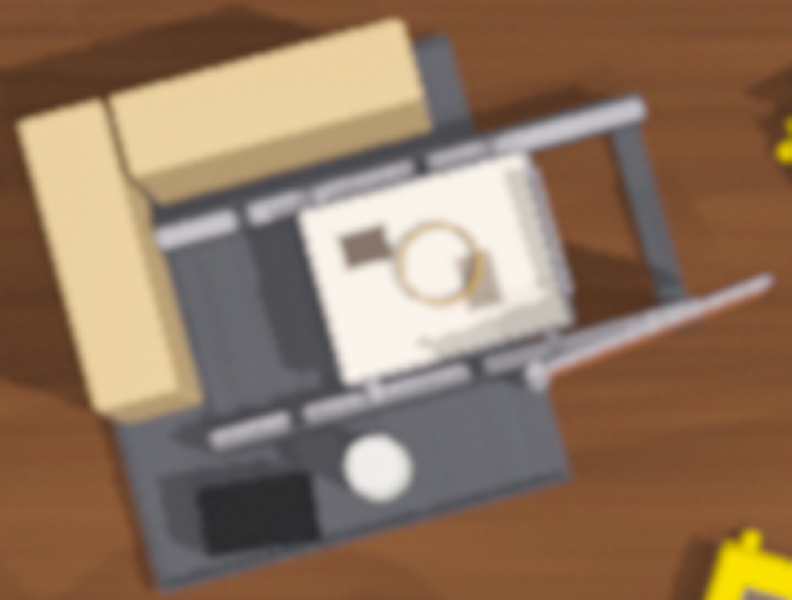

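View pics/crops.png

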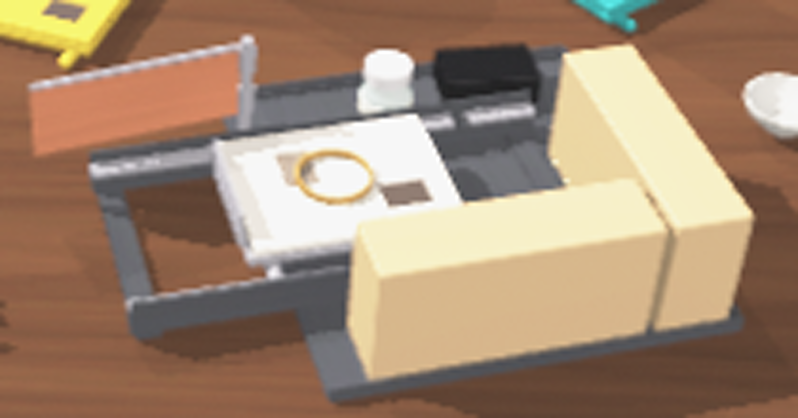

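```bash
python3 - <<'E'
from h import *
from scipy.optimize import least_squares
cm=optics.camera_model("top");cs=optics.camera_model("scene")
def px(a):return np.array([130+a[0]/4.4-.4,80+a[1]/4.4-.4])
F=[((243,217),(75,-85,28)),((420,168),(-75,-85,28)),((297,418),(75,85,28)),((478,371),(-75,85,28)),((540,374),(-118,108,130)),((645,105),(-260,-87,42)),((210,440),(145,87,40))]
P=np.array([px(f[0]) for f in F]);H=np.array([f[1] for f in F])/1000.
def T(p,H):
    c,s=np.cos(p[2]),np.sin(p[2]);return H@np.array([[c,-s,0],[s,c,0],[0,0,1]]).T+[p[0],p[1],0]
f=lambda p:(proj(cm,T(p,H))-P).ravel()
best=min((least_squares(f,[.585,.1,a],loss='soft_l1') for a in(1.5,2,1)),key=lambda q:q.cost);p=best.x
print(p,np.degrees(p[2]),f(p).reshape(-1,2).round(1))
np.save('hp.npy',p)
def inv(X):
    d=np.array(X)-[p[0],p[1],0];c,s=np.cos(p[2]),np.sin(p[2]);return np.array([c*d[0]+s*d[1],-s*d[0]+c*d[1],d[2]])*1000
for nm,uv,z in[('bar+y',px((375,388)),.036),('bar-y',px((308,195)),.036)]:print(nm,inv(ray(cm,uv,z)).round(1))
for nm,X in dict(lipT=[.6226,-.0504,.075],lipS=[.6178,-.0405,.075],spT=[.5472,-.1526,.105],spS=[.5519,-.1518,.105],jar=[.4322,.0866,0],char=[.4,.168,0]).items():print(nm,inv(X).round(1))
for n,c,o,sc in(("top",cm,(130,80),4.4),("scene",cs,(190,180),3.8)):
    im=optics.get_image(n);w=(180,136) if n=='top' else (210,110)
    I=cv2.resize(im[o[1]:o[1]+w[1],o[0]:o[0]+w[0],::-1],None,fx=sc,fy=sc,interpolation=cv2.INTER_CUBIC)
    def L(h,col):
        q=((proj(c,T(p,np.array(h)/1000.))-o+.5)*sc).astype(int);cv2.polylines(I,[q.reshape(-1,1,2)],False,col,1)
    for y in(-85,85):L([(-260,y,30),(145,y,30)],(0,0,255)); [L([(x,y-8,30),(x,y+8,30)],(0,255,0)) for x in(-75,75)]
    bx=-67;L([(bx-94.5,-50,75),(bx-94.5,50,75)],(255,0,0));L([(bx-94,-72,55),(bx+94,-72,55),(bx+94,72,55),(bx-94,72,55),(bx-94,-72,55)],(255,0,255))
    L([(-118,108,0),(-118,108,130)],(255,255,0))
    a=1.55;L([(-118,108,127),(-118-190*np.sin(a),108-190*np.cos(a),127),(-118-190*np.sin(a),108-190*np.cos(a),52)],(0,255,255))
    cv2.imwrite(f"pics/ov_{n}.png",I)
E
```

```text
[0.57724631 0.10453781 1.82847114] 104.76367905620017 [[ 0.2 -0.3]
 [ 0.8  0.2]
 [-0.   0.2]
 [-0.2  0. ]
 [-0.8 -0.5]
 [-0.1 -0.1]
 [ 0.1  0.5]]
bar+y [ 7.6 78.  36. ]
bar-y [ 20.2 -86.4  36. ]
lipT [-161.4   -4.4   75. ]
lipS [-150.6   -2.3   75. ]
spT [-241.    94.6  105. ]
spS [-241.4   89.8  105. ]
jar [ 19.6 144.8   0. ]
char [106.5 155.2   0. ]
```

View pics/ov_top.png

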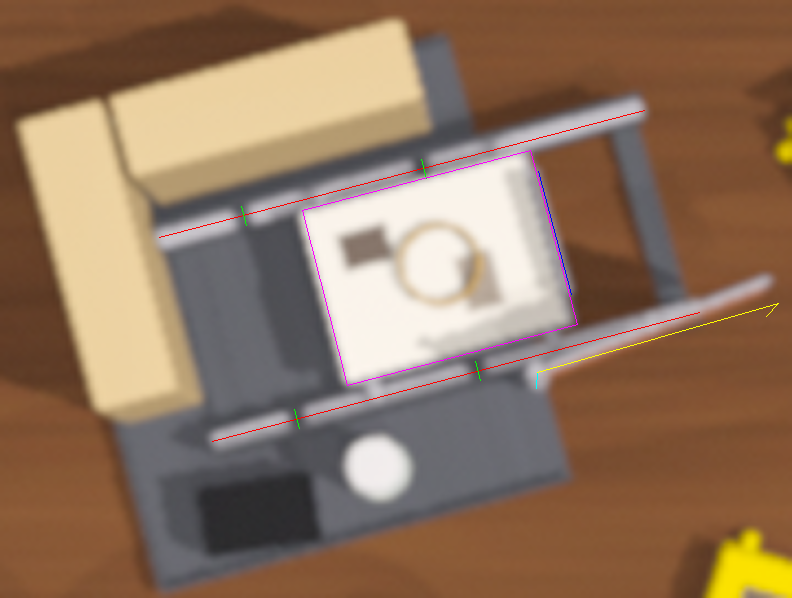

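View pics/ov_scene.png

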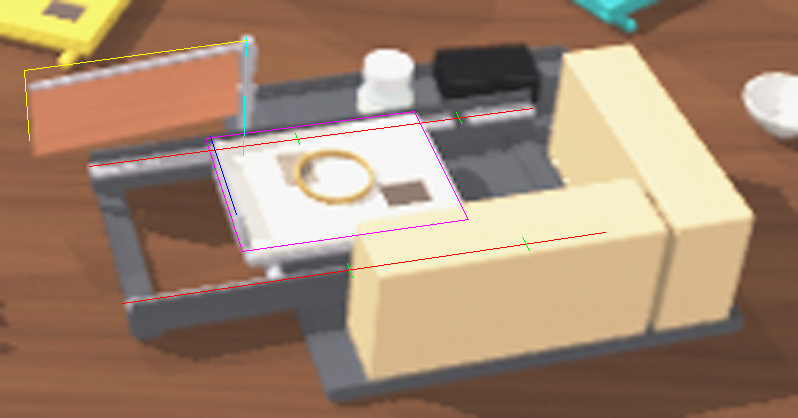

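The overlay fits within 1 px. The hearth is at (0.577, 0.1045) with a yaw of 104.8°, the board is at about x = -66, and the shield is at about 1.43 rad. I'll move at height with the gripper shut to hearth (-190, 0).

```bash
python3 -m handwheel '[{"xyz":[-45,-35,0],"dr":[0,0,0.08],"claw":0},{"xyz":[-90,-70,0],"dr":[0,0,0.16],"claw":0},{"xyz":[-135,-105,0],"dr":[0,0,0.24],"claw":0},{"xyz":[-180,-140,0],"dr":[0,0,0.32],"claw":0},{"xyz":[-225,-175,0],"dr":[0,0,0.4],"claw":0},{"xyz":[-270,-210,0],"dr":[0,0,0.48],"claw":0},{"xyz":[-315,-245,0],"dr":[0,0,0.56],"claw":0},{"xyz":[-360,-280,0],"dr":[0,0,0.64],"claw":0},{"xyz":[-405,-315,0],"dr":[0,0,0.72],"claw":0},{"xyz":[-450,-350,0],"dr":[0,0,0.8],"claw":0},{"xyz":[-495,-385,0],"dr":[0,0,0.88],"claw":0},{"xyz":[-540,-420,0],"dr":[0,0,0.944],"claw":0}]' 20
cat >> h.py <<'E'
p=np.load('hp.npy');c_,s_=np.cos(p[2]),np.sin(p[2]);RH=np.array([[c_,-s_,0],[s_,c_,0],[0,0,1]])
def hearth(X):return RH.T@(np.array(X)-[p[0],p[1],0])*1000
def to(hx,hy,z,hyaw=0):
    s=r.state();R=s['ee_rot'];X=RH@(np.array([hx,hy,z])/1000.)+[p[0],p[1],0]
    d=R.T@(X-s['eef_pos'])*1000
    cy=RH@[np.cos(hyaw),np.sin(hyaw),0];Rt=np.c_[cy,np.cross([0,0,-1],cy),[0,0,-1]]
    rv=cv2.Rodrigues(R.T@Rt)[0].ravel()
    print('tcp in hearth',hearth(s['eef_pos']).round(1),'t',s['clock'],'go xyz',d.round(1),'dr',rv.round(3),'F hearth',(RH.T@s['wrist_force']).round(2),'gap',round(s['finger_gap'],4),'j',s['joint_positions'].round(0))
E
python3 -c "
from h import *
to(-195,0,150);to(-195,0,55)"
```

```text
clock: 2.6
eef_pos: [0.5784, -0.0052, 0.2315]
ee_rot: [[-0.253, 0.968, 0.0], [0.968, 0.253, 0.0], [-0.0, 0.0, -1.0]]
wrist_force: [0.6, 1.2, 0.8]
finger_gap: 0.0001
tcp in hearth [-106.5   26.9  231.5] t 2.6 go xyz [-88.5  27.   81.5] dr [ 0.     0.    -0.002] F hearth [ 0.97 -0.86  0.75] gap 0.0001 j [ -7.  24.  96.   0.  60. -22.]
tcp in hearth [-106.5   26.9  231.5] t 2.6 go xyz [-88.5  27.  176.5] dr [ 0.     0.    -0.002] F hearth [ 0.97 -0.86  0.75] gap 0.0001 j [ -7.  24.  96.   0.  60. -22.]
```

```bash
python3 -m handwheel '[{"xyz":[-45,14,0],"dr":[0,0,0],"claw":0},{"xyz":[-88,27,0],"dr":[0,0,0],"claw":0},{"xyz":[-88,27,40],"dr":[0,0,0],"claw":0},{"xyz":[-88,27,80],"dr":[0,0,0],"claw":0},{"xyz":[-88,27,110],"dr":[0,0,0],"claw":0},{"xyz":[-88,27,120],"dr":[0,0,0],"claw":0}]'
python3 - <<'E'
from h import *
to(-195,0,55)
for n in("top","scene","wrist"):
    im=optics.get_image(n)
    c={"top":im[80:220,130:310],"scene":im[160:290,180:380],"wrist":im}[n]
    cv2.imwrite(f"pics/a_{n}.png",cv2.resize(c[:,:,::-1],None,fx=3 if n!='wrist' else 1.2,fy=3 if n!='wrist' else 1.2,interpolation=cv2.INTER_CUBIC))
E
```

```text
clock: 3.35
eef_pos: [0.6262, -0.0835, 0.1098]
ee_rot: [[-0.253, 0.968, -0.002], [0.968, 0.253, 0.001], [0.001, -0.002, -1.0]]
wrist_force: [0.1, -1.3, 1.6]
finger_gap: 0.0001
tcp in hearth [-194.3    0.6  109.8] t 3.35 go xyz [-0.8  0.7 54.8] dr [-0.002 -0.001 -0.002] F hearth [-1.29  0.26  1.58] gap 0.0001 j [-14.  36.  95.   0.  49. -28.]
```

View pics/a_scene.png

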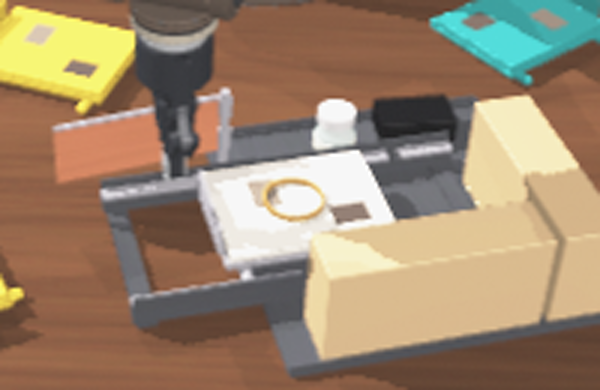

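View pics/a_wrist.png

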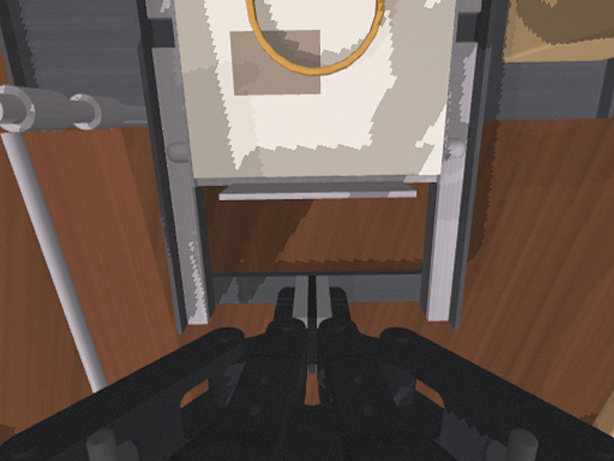

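View pics/a_top.png

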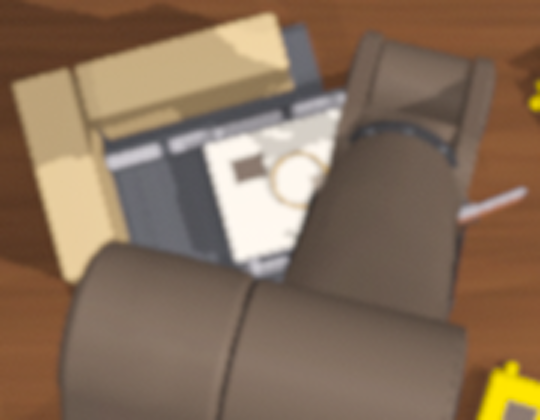

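The wrist view shows the white board with its lip at (220–415,193), the fingertips centred behind it, the rear notches at (160,32) and (468,30), and the shield clear on the left. I'll measure those and then descend.

```bash
python3 - <<'E'
from h import *
cm=optics.camera_model("wrist")
for nm,uv,z in[('lipL',(220,194),.075),('lipR',(415,192),.075),('notchL',(160,32),.028),('notchR',(468,30),.028),('rail end L',(197,324),.03),('rail end R',(437,320),.03),('barL',(178,152),.036),('barR',(456,149),.036),('bangle near',(317,73),.063)]:
    print(nm,hearth(ray(cm,np.array(uv)/1.2-.1,z)).round(1))
E
python3 -m handwheel '[{"xyz":[0,0,20],"dr":[0,0,0],"claw":0},{"xyz":[0,0,40],"dr":[0,0,0],"claw":0},{"xyz":[0,0,52],"dr":[0,0,0],"claw":0},{"xyz":[0,0,55],"dr":[0,0,0],"claw":0},{"xyz":[0,0,55],"dr":[0,0,0],"claw":0}]'
python3 -c "
from h import *
to(-175,0,55)"
```

```text
lipL [-157.    46.9   75. ]
lipR [-156.1  -52.1   75. ]
notchL [-73.2  86.   28. ]
notchR [-72.5 -88.2  28. ]
rail end L [-259.7   82.1   30. ]
rail end R [-256.8  -88.3   30. ]
barL [-139.2   80.2   36. ]
barR [-137.8  -85.8   36. ]
bangle near [-98.9  -2.4  63. ]
clock: 4.12
eef_pos: [0.6275, -0.0837, 0.0577]
ee_rot: [[-0.253, 0.968, 0.002], [0.968, 0.253, -0.0], [-0.001, 0.002, -1.0]]
wrist_force: [-0.2, 0.2, -0.3]
finger_gap: -0.0001
tcp in hearth [-194.8   -0.6   57.7] t 4.125 go xyz [19.8 -0.7  2.7] dr [ 0.002  0.001 -0.002] F hearth [ 0.28  0.13 -0.32] gap -0.0001 j [-14.  40.  97.   0.  43. -28.]
```

```bash
python3 -m handwheel '[{"xyz":[4,0,0],"dr":[0,0,0],"claw":0},{"xyz":[8,0,1],"dr":[0,0,0],"claw":0},{"xyz":[12,0,1],"dr":[0,0,0],"claw":0},{"xyz":[16,0,2],"dr":[0,0,0],"claw":0},{"xyz":[19,0,2],"dr":[0,0,0],"claw":0},{"xyz":[21,0,2],"dr":[0,0,0],"claw":0},{"xyz":[23,0,2],"dr":[0,0,0],"claw":0},{"xyz":[25,0,2],"dr":[0,0,0],"claw":0},{"xyz":[27,0,2],"dr":[0,0,0],"claw":0},{"xyz":[29,0,2],"dr":[0,0,0],"claw":0},{"xyz":[31,0,2],"dr":[0,0,0],"claw":0},{"xyz":[33,0,2],"dr":[0,0,0],"claw":0}]'
cat > w.py <<'E'
import sys
from h import *
to(-107,0,55)
cm=optics.camera_model("wrist");im=optics.get_image("wrist")
cv2.imwrite(f"pics/{sys.argv[1]}.png",cv2.resize(im[:,:,::-1],None,fx=1.2,fy=1.2,interpolation=cv2.INTER_CUBIC))
E
python3 w.py b1
```

```text
clock: 5.62
eef_pos: [0.6192, -0.0517, 0.0557]
ee_rot: [[-0.253, 0.968, 0.002], [0.968, 0.253, -0.0], [-0.001, 0.002, -1.0]]
wrist_force: [0.4, -3.3, -0.8]
finger_gap: -0.0003
tcp in hearth [-161.8   -0.7   55.7] t 5.625 go xyz [54.8 -0.8  0.6] dr [ 0.002  0.001 -0.002] F hearth [-3.3   0.48 -0.84] gap -0.0003 j [-11.  40.  98.   0.  42. -26.]
```

View pics/b1.png

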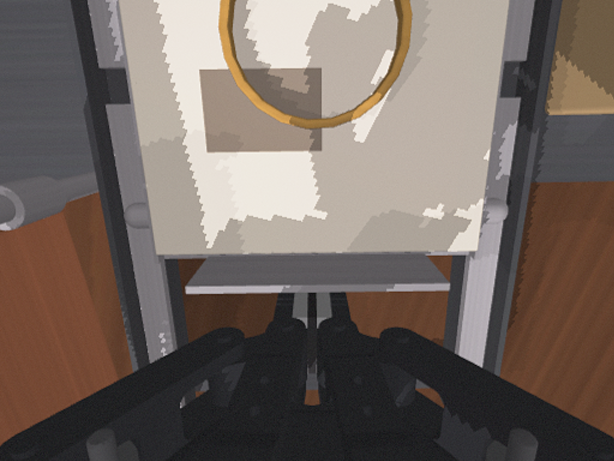

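It is in contact: 3.3 N, the lip at (318,290) against the fingers, bars at (137,215) and (495,212), notches at (113,86) and (518,80). I'll measure how far it still has to go.

```bash
python3 - <<'E'
from h import *
cm=optics.camera_model("wrist")
for nm,uv,z in[('notchL',(108,86),.028),('notchR',(518,80),.028),('barL',(137,216),.037),('barR',(495,212),.037)]:
    print(nm,hearth(ray(cm,np.array(uv)/1.2-.1,z)).round(1))
E
python3 -m handwheel '[{"xyz":[3,0,0],"dr":[0,0,0],"claw":0},{"xyz":[6,0,0],"dr":[0,0,0],"claw":0},{"xyz":[9,0,0],"dr":[0,0,0],"claw":0},{"xyz":[12,0,0],"dr":[0,0,0],"claw":0},{"xyz":[15,0,0],"dr":[0,0,0],"claw":0},{"xyz":[18,0,0],"dr":[0,0,0],"claw":0},{"xyz":[21,0,0],"dr":[0,0,0],"claw":0},{"xyz":[24,0,0],"dr":[0,0,0],"claw":0},{"xyz":[27,0,0],"dr":[0,0,0],"claw":0},{"xyz":[30,0,0],"dr":[0,0,0],"claw":0},{"xyz":[32,0,0],"dr":[0,0,0],"claw":0},{"xyz":[34,0,0],"dr":[0,0,0],"claw":0}]'
python3 w.py b2
```

```text
notchL [-73.4  89.9  28. ]
notchR [-71.2 -91.1  28. ]
barL [-130.5   81.    37. ]
barR [-128.9  -85.    37. ]
clock: 7.18
eef_pos: [0.6105, -0.0184, 0.0557]
ee_rot: [[-0.253, 0.967, 0.002], [0.968, 0.253, -0.0], [-0.001, 0.002, -1.0]]
wrist_force: [-0.2, -3.4, 0.1]
finger_gap: 0.0
tcp in hearth [-127.4   -0.8   55.7] t 7.175 go xyz [20.4 -0.9  0.6] dr [ 0.002  0.001 -0.002] F hearth [-3.21  1.02  0.14] gap 0.0 j [ -8.  39. 100.   0.  41. -23.]
```

View pics/b2.png

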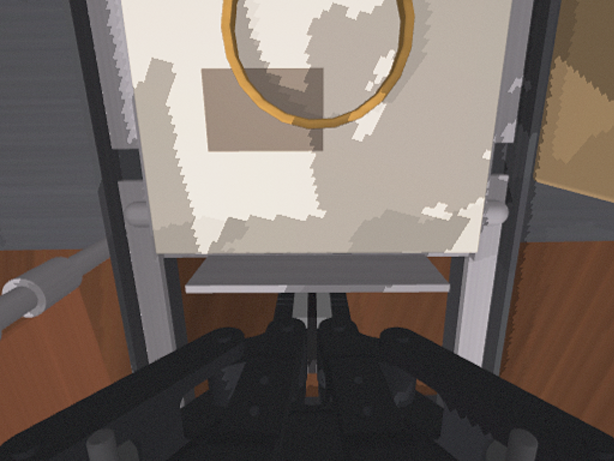

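Bars at (137,215) and (497,212) are now about 21 mm short of the notches. I'll slow down.

```bash
python3 -m handwheel '[{"xyz":[2,0,0],"dr":[0,0,0],"claw":0},{"xyz":[4,0,0],"dr":[0,0,0],"claw":0},{"xyz":[6,0,0],"dr":[0,0,0],"claw":0},{"xyz":[8,0,0],"dr":[0,0,0],"claw":0},{"xyz":[9,0,0],"dr":[0,0,0],"claw":0},{"xyz":[10,0,0],"dr":[0,0,0],"claw":0},{"xyz":[11,0,0],"dr":[0,0,0],"claw":0},{"xyz":[12,0,0],"dr":[0,0,0],"claw":0}]'
python3 w.py b3
```

```text
clock: 8.22
eef_pos: [0.6073, -0.0065, 0.0556]
ee_rot: [[-0.253, 0.967, 0.002], [0.967, 0.253, -0.0], [-0.0, 0.001, -1.0]]
wrist_force: [0.4, -3.3, 0.4]
finger_gap: 0.0
tcp in hearth [-115.1   -0.8   55.6] t 8.225 go xyz [ 8.1 -0.8  0.6] dr [ 0.001  0.    -0.002] F hearth [-3.28  0.48  0.41] gap 0.0 j [ -7.  39. 101.   0.  40. -22.]
```

View pics/b3.png

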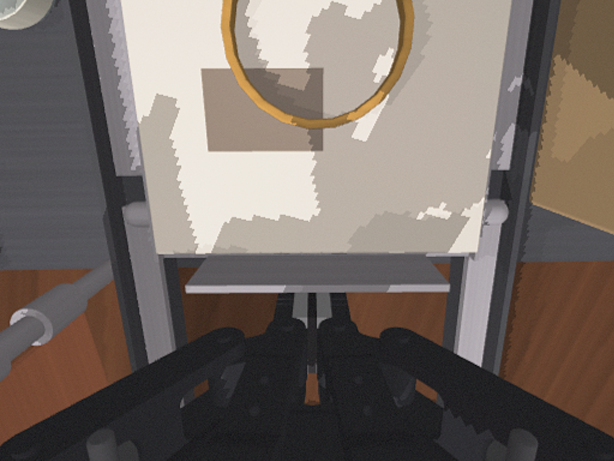

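```bash
python3 -m handwheel '[{"xyz":[0.6,0,0],"dr":[0,0,0],"claw":0},{"xyz":[1.2,0,0],"dr":[0,0,0],"claw":0},{"xyz":[1.8,0,0],"dr":[0,0,0],"claw":0},{"xyz":[2.4,0,0],"dr":[0,0,0],"claw":0},{"xyz":[3,0,0],"dr":[0,0,0],"claw":0}]'
python3 w.py b4
```

```text
clock: 8.9
eef_pos: [0.6064, -0.0034, 0.0556]
ee_rot: [[-0.253, 0.967, 0.001], [0.967, 0.253, 0.0], [-0.0, 0.001, -1.0]]
wrist_force: [0.6, -2.5, 0.0]
finger_gap: -0.0001
tcp in hearth [-111.8   -0.7   55.6] t 8.9 go xyz [ 4.8 -0.7  0.6] dr [ 0.001  0.    -0.002] F hearth [-2.55  0.08  0.03] gap -0.0001 j [ -7.  39. 101.   0.  40. -21.]
```

View pics/b4.png

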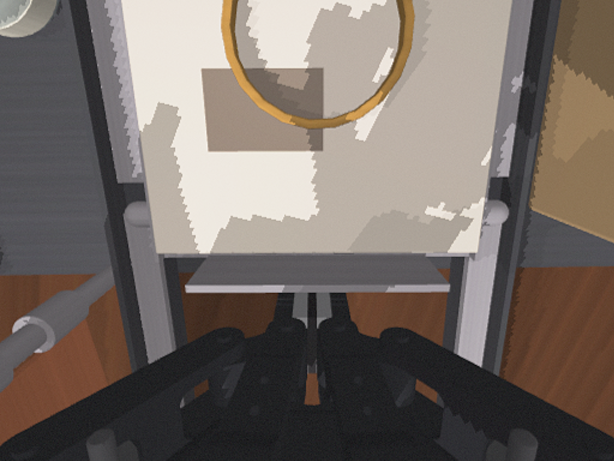

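```bash
python3 -m handwheel '[{"xyz":[0.6,0,0],"dr":[0,0,0],"claw":0},{"xyz":[1.2,0,0],"dr":[0,0,0],"claw":0},{"xyz":[1.8,0,0],"dr":[0,0,0],"claw":0},{"xyz":[2.4,0,0],"dr":[0,0,0],"claw":0}]'
python3 w.py b5
```

```text
clock: 9.45
eef_pos: [0.6057, -0.0008, 0.0556]
ee_rot: [[-0.253, 0.967, 0.001], [0.967, 0.253, 0.0], [0.0, 0.001, -1.0]]
wrist_force: [-0.9, -0.2, 0.3]
finger_gap: 0.0002
tcp in hearth [-109.1   -0.7   55.6] t 9.45 go xyz [ 2.1 -0.7  0.6] dr [ 0.001 -0.    -0.002] F hearth [0.05 0.95 0.26] gap 0.0002 j [ -6.  39. 101.   0.  40. -21.]
```

View pics/b5.png

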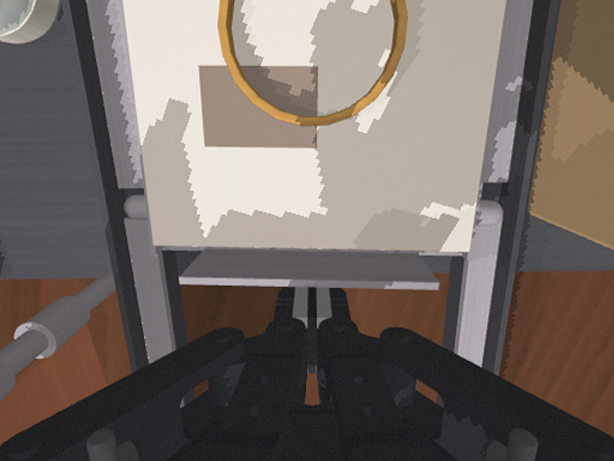

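The force fell to zero and the board jumped ahead of the finger and down, so it has dropped. The rear lip moved from (186–450,290) to (180–439,285) and is slightly skewed. I'll check it is fully seated from all the views.

```bash
python3 - <<'E'
from h import *
cm=optics.camera_model("wrist")
im=optics.get_image("wrist")
a=cv2.resize(im[140:260,80:250,::-1],None,fx=3,fy=3,interpolation=cv2.INTER_CUBIC);b=cv2.resize(im[140:260,290:440,::-1],None,fx=3,fy=3,interpolation=cv2.INTER_CUBIC)
b=cv2.copyMakeBorder(b,0,0,0,a.shape[1]-b.shape[1],cv2.BORDER_CONSTANT)
cv2.imwrite("pics/c_w.png",np.vstack([a[:298],b[:298]]))
im=optics.get_image("scene");cv2.imwrite("pics/c_s.png",cv2.resize(im[170:290,210:390,::-1],None,fx=4.4,fy=4.4,interpolation=cv2.INTER_CUBIC))
for z in(.07,.075):
  for uv in((180,284),(439,288)):print(z,hearth(ray(cm,np.array(uv)/1.2-.1,z)).round(1))
E
```

```text
0.07 [-96.9  51.5  70. ]
0.07 [-98.8 -50.   70. ]
0.075 [-94.5  49.5  75. ]
0.075 [-96.3 -48.   75. ]
```

View pics/c_w.png

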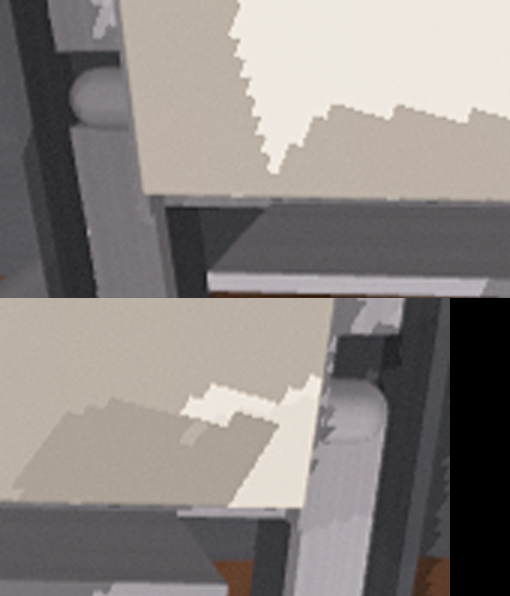

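View pics/c_s.png

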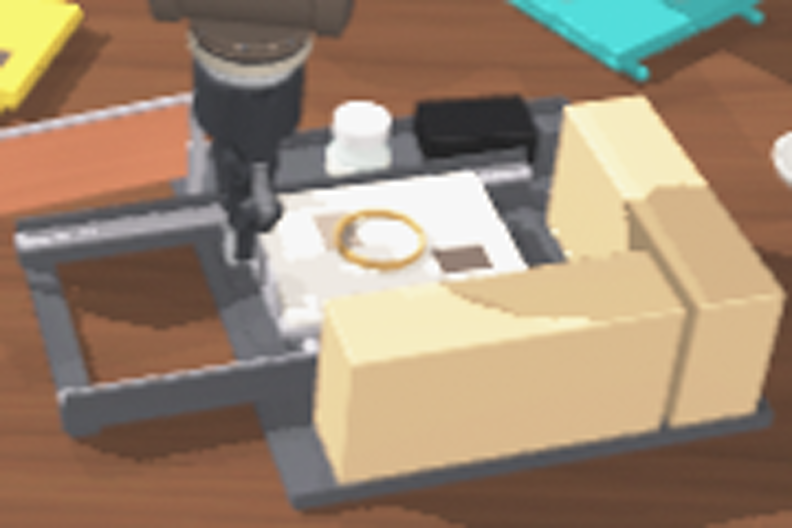

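On the left (hearth +y), the rear bar sits down in its notch. On the right (hearth -y), it still overlaps the rail behind the notch, so that corner hasn't fully dropped. I'll back off slightly and push gently on the -y part of the lip.

```bash
python3 -m handwheel '[{"xyz":[-4,0,0],"dr":[0,0,0],"claw":0},{"xyz":[-4,16,1],"dr":[0,0,0],"claw":0},{"xyz":[-4,32,1],"dr":[0,0,0],"claw":0},{"xyz":[-2,32,1],"dr":[0,0,0],"claw":0},{"xyz":[-1,32,1],"dr":[0,0,0],"claw":0},{"xyz":[0,32,1],"dr":[0,0,0],"claw":0},{"xyz":[0.5,32,1],"dr":[0,0,0],"claw":0}]'
python3 w.py b6
```

```text
clock: 10.48
eef_pos: [0.6363, 0.0077, 0.0547]
ee_rot: [[-0.253, 0.967, 0.001], [0.967, 0.253, 0.0], [-0.0, 0.001, -1.0]]
wrist_force: [0.9, 0.4, -0.3]
finger_gap: -0.0001
tcp in hearth [-108.7  -32.4   54.7] t 10.475 go xyz [  1.7 -32.4  -0.3] dr [ 0.001  0.    -0.002] F hearth [ 0.19 -1.03 -0.27] gap -0.0001 j [ -5.  41.  96.   0.  43. -20.]
```

View pics/b6.png

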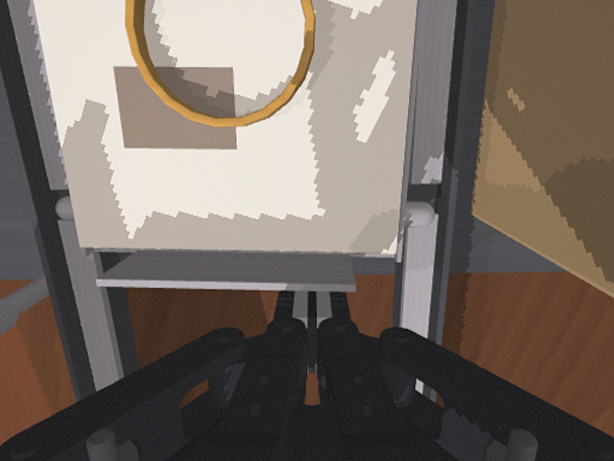

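```bash
python3 -m handwheel '[{"xyz":[0.4,0,0],"dr":[0,0,0],"claw":0},{"xyz":[0.8,0,0],"dr":[0,0,0],"claw":0},{"xyz":[1.2,0,0],"dr":[0,0,0],"claw":0},{"xyz":[1.6,0,0],"dr":[0,0,0],"claw":0}]'
python3 w.py b7
```

```text
clock: 11.02
eef_pos: [0.6359, 0.0093, 0.0546]
ee_rot: [[-0.253, 0.967, 0.001], [0.967, 0.253, 0.0], [0.0, 0.001, -1.0]]
wrist_force: [-0.1, 1.1, 0.5]
finger_gap: -0.0
tcp in hearth [-107.   -32.4   54.6] t 11.025 go xyz [ -0.1 -32.4  -0.4] dr [ 0.001 -0.    -0.002] F hearth [ 1.07 -0.17  0.52] gap -0.0 j [ -5.  41.  96.   0.  43. -20.]
```

View pics/b7.png

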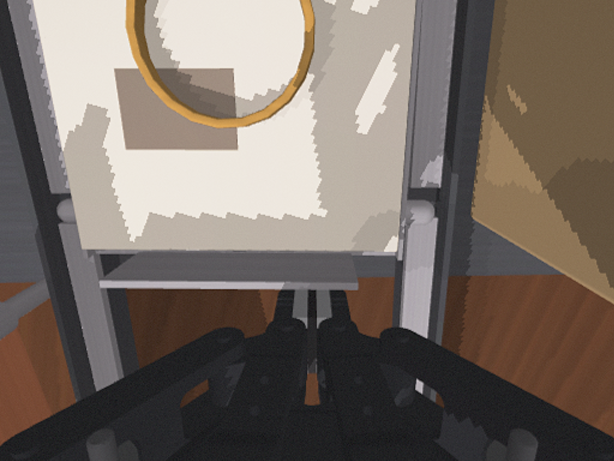

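```bash
python3 -m handwheel '[{"xyz":[0.4,0,0],"dr":[0,0,0],"claw":0},{"xyz":[0.8,0,0],"dr":[0,0,0],"claw":0},{"xyz":[1.2,0,0],"dr":[0,0,0],"claw":0}]'
python3 w.py b8
python3 - <<'E'
from h import *
im=optics.get_image("wrist")
a=cv2.resize(im[140:250,30:170,::-1],None,fx=3.5,fy=3.5,interpolation=cv2.INTER_CUBIC);b=cv2.resize(im[140:250,280:400,::-1],None,fx=3.5,fy=3.5,interpolation=cv2.INTER_CUBIC)
cv2.imwrite("pics/c8.png",cv2.resize(np.hstack([a,b]),(796,336)))
E
```

```text
clock: 11.45
eef_pos: [0.6355, 0.0106, 0.0547]
ee_rot: [[-0.253, 0.967, 0.001], [0.967, 0.253, 0.0], [0.0, 0.001, -1.0]]
wrist_force: [-0.8, -0.7, -0.5]
finger_gap: -0.0
tcp in hearth [-105.7  -32.4   54.7] t 11.45 go xyz [ -1.4 -32.4  -0.4] dr [ 0.001 -0.    -0.002] F hearth [-0.5   1.01 -0.51] gap -0.0 j [ -5.  41.  96.   0.  43. -20.]
```

View pics/b8.png

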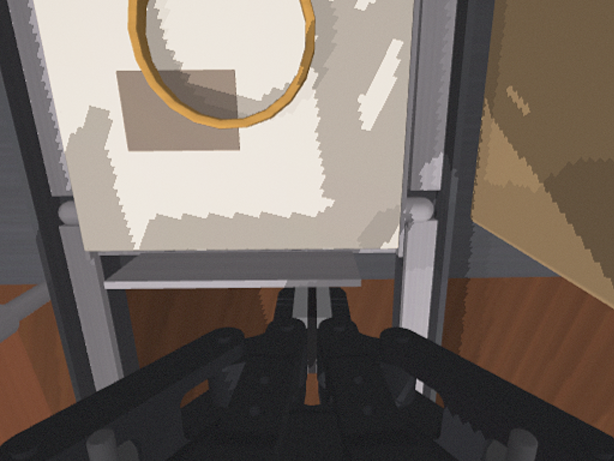

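View pics/c8.png

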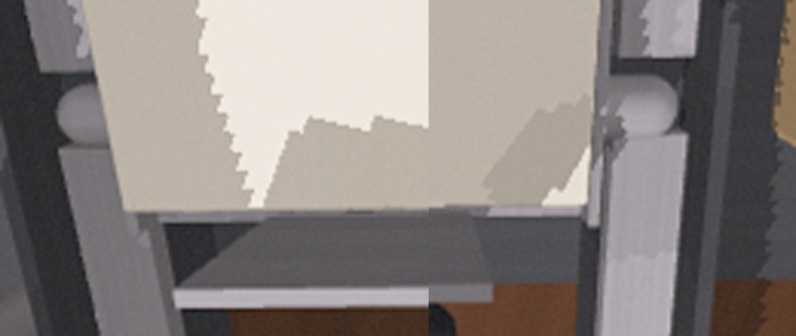

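Both rear bars now sit in the notches, the lip is parallel to the fingers at (105–360,285), and the force is about 0. I'll retreat and verify from above.

```bash
python3 -m handwheel '[{"xyz":[-8,0,0],"dr":[0,0,0],"claw":0},{"xyz":[-10,0,-40],"dr":[0,0,0],"claw":0},{"xyz":[-10,0,-90],"dr":[0,0,0],"claw":0},{"xyz":[-10,0,-145],"dr":[0,0,0],"claw":0},{"xyz":[-50,-50,-145],"dr":[0,0,0],"claw":0},{"xyz":[-90,-100,-145],"dr":[0,0,0],"claw":0},{"xyz":[-135,-150,-145],"dr":[0,0,0],"claw":0},{"xyz":[-140,-180,-145],"dr":[0,0,0],"claw":0},{"xyz":[-140,-180,-145],"dr":[0,0,0],"claw":0}]'
python3 - <<'E'
from h import *
to(-243,135,95)
for n,o,w,sc in(("top",(130,80),(180,136),4.4),("scene",(190,180),(210,110),3.8)):
    im=optics.get_image(n);c=optics.camera_model(n)
    I=cv2.resize(im[o[1]:o[1]+w[1],o[0]:o[0]+w[0],::-1],None,fx=sc,fy=sc,interpolation=cv2.INTER_CUBIC)
    def L(h,col):
        X=np.array(h)/1000.@RH.T+[p[0],p[1],0];q=((proj(c,X)-o+.5)*sc).astype(int);cv2.polylines(I,[q.reshape(-1,1,2)],False,col,1)
    L([(-94,-72,50),(94,-72,50),(94,72,50),(-94,72,50),(-94,-72,50)],(255,0,255));L([(-96,-50,70),(-96,50,70)],(255,0,0))
    a=1.43;L([(-118,108,127),(-118-190*np.sin(a),108-190*np.cos(a),127),(-118-190*np.sin(a),108-190*np.cos(a),52)],(0,255,255))
    cv2.imwrite(f"pics/d_{n}.png",I)
E
```

```text
clock: 12.68
eef_pos: [0.4951, -0.1721, 0.1998]
ee_rot: [[-0.25, 0.968, 0.001], [0.968, 0.25, 0.0], [0.0, 0.001, -1.0]]
wrist_force: [0.7, -0.5, 0.5]
finger_gap: 0.0001
tcp in hearth [-246.6  149.9  199.8] t 12.675 go xyz [  3.7  14.8 104.9] dr [ 0.001 -0.    -0.005] F hearth [-0.61 -0.54  0.51] gap 0.0001 j [-26.  22. 106.   0.  52. -41.]
```

View pics/d_top.png

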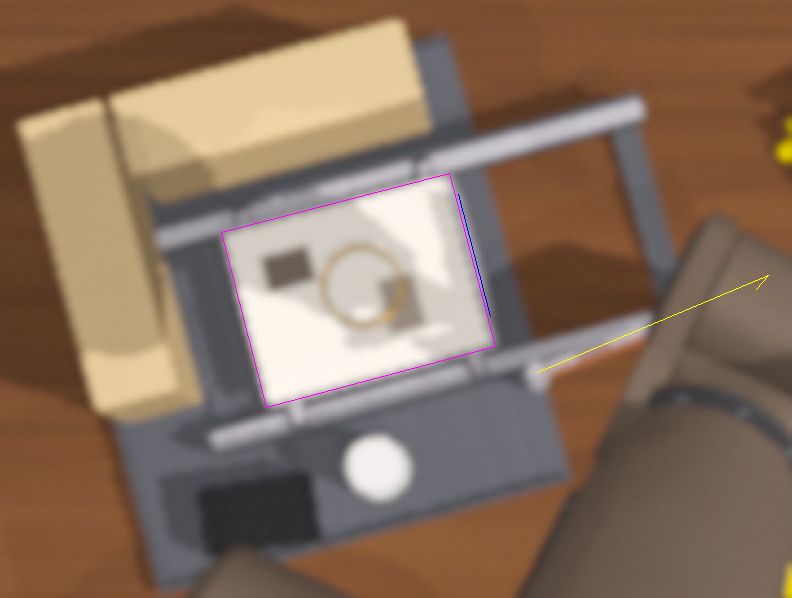

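View pics/d_scene.png

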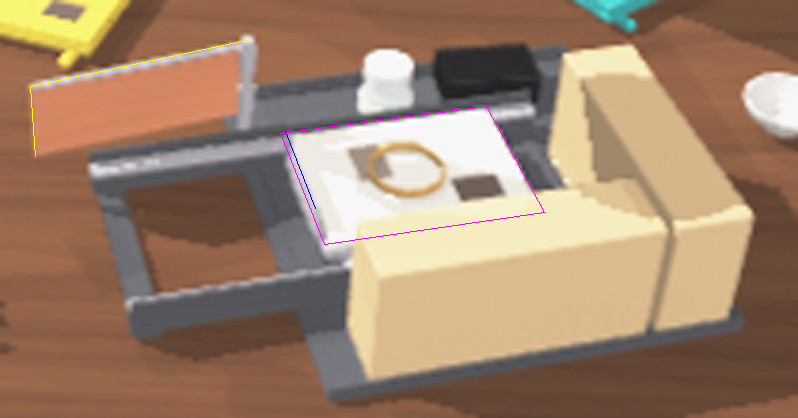

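The home outline (magenta) coincides with the board in both views, so it is seated. The shield at 1.43 rad matches too. I'll descend beside the shield and work out the arc.

```bash
python3 -m handwheel '[{"xyz":[2,0,40],"dr":[0,0,0],"claw":0},{"xyz":[2,0,80],"dr":[0,0,0],"claw":0},{"xyz":[2,0,104],"dr":[0,0,0],"claw":0},{"xyz":[2,0,104],"dr":[0,0,0],"claw":0}]'
python3 - <<'E'
from h import *
to(-243,135,95)
X=hearth(r.state()['eef_pos'])
for t in np.arange(1.45,-0.06,-.1):
    h=11*abs(np.cos(t))+14.5*abs(np.sin(t))
    c=np.array([-118,108])+125*np.array([-np.sin(t),-np.cos(t)])+(1.5+h)*np.array([-np.cos(t),np.sin(t)])
    print(round(t,2),c.round(0),'tool',(c[0]-X[0]).round(0),(X[1]-c[1]).round(0))
E
```

```text
clock: 13.28
eef_pos: [0.4968, -0.1681, 0.0944]
ee_rot: [[-0.253, 0.967, -0.001], [0.967, 0.253, 0.001], [0.002, -0.001, -1.0]]
wrist_force: [1.2, 0.3, 1.4]
finger_gap: 0.0001
tcp in hearth [-243.2  147.3   94.4] t 13.275 go xyz [ 0.2 12.3 -0.6] dr [-0.001 -0.002 -0.002] F hearth [ 0.02 -1.21  1.42] gap 0.0001 j [-26.  31. 111.   0.  38. -41.]
1.45 [-244.  110.] tool -1.0 37.0
1.35 [-244.   98.] tool -1.0 49.0
1.25 [-243.   86.] tool 1.0 61.0
1.15 [-240.   74.] tool 3.0 73.0
1.05 [-236.   63.] tool 7.0 84.0
0.95 [-231.   51.] tool 12.0 96.0
0.85 [-225.   40.] tool 18.0 107.0
0.75 [-217.   30.] tool 26.0 117.0
0.65 [-209.   20.] tool 34.0 127.0
0.55 [-199.   11.] tool 44.0 136.0
0.45 [-188.    3.] tool 55.0 144.0
0.35 [-177.   -4.] tool 67.0 151.0
0.25 [-164.   -9.] tool 79.0 156.0
0.15 [-151.  -13.] tool 92.0 161.0
0.05 [-137.  -16.] tool 106.0 163.0
-0.05 [-125.  -18.] tool 118.0 165.0
```

```bash
python3 -m handwheel '[{"xyz":[-1,18,0],"dr":[0,0,0],"claw":0},{"xyz":[-1,32,0],"dr":[0,0,0],"claw":0},{"xyz":[-1,40,0],"dr":[0,0,0],"claw":0},{"xyz":[-1,48,0],"dr":[0,0,0],"claw":0},{"xyz":[0,56,0],"dr":[0,0,0],"claw":0},{"xyz":[2,65,0],"dr":[0,0,0],"claw":0},{"xyz":[4,74,0],"dr":[0,0,0],"claw":0},{"xyz":[7,84,0],"dr":[0,0,0],"claw":0},{"xyz":[11,93,0],"dr":[0,0,0],"claw":0},{"xyz":[16,103,0],"dr":[0,0,0],"claw":0},{"xyz":[21,111,0],"dr":[0,0,0],"claw":0},{"xyz":[26,117,0],"dr":[0,0,0],"claw":0}]'
python3 - <<'E'
from h import *
to(-209,20,95)
im=optics.get_image("scene");cv2.imwrite("pics/e_s.png",cv2.resize(im[160:290,180:380,::-1],None,fx=3.8,fy=3.8,interpolation=cv2.INTER_CUBIC))
E
```

```text
clock: 14.78
eef_pos: [0.6038, -0.1128, 0.0943]
ee_rot: [[-0.254, 0.967, -0.001], [0.967, 0.254, 0.001], [0.002, -0.001, -1.0]]
wrist_force: [-0.0, -0.6, -1.0]
finger_gap: 0.0001
tcp in hearth [-216.9   29.7   94.3] t 14.775 go xyz [ 8.   9.7 -0.7] dr [-0.001 -0.002 -0.001] F hearth [-0.6   0.16 -1.03] gap 0.0001 j [-17.  36.  98.   0.  45. -32.]
```

View pics/e_s.png

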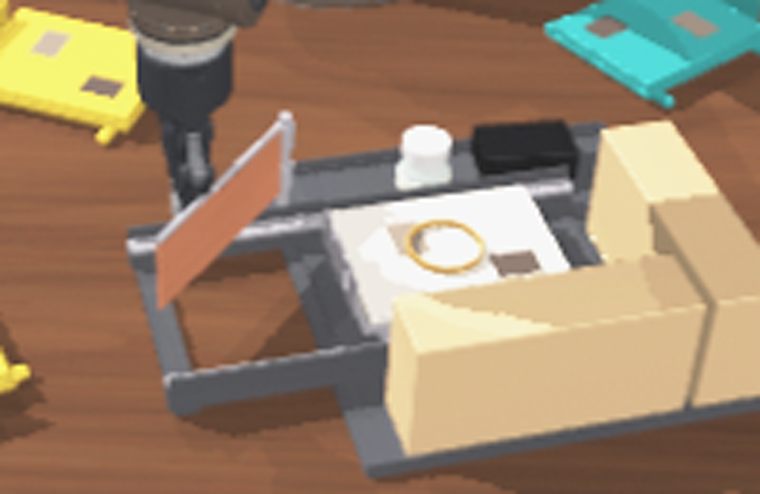

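The shield, at about (160–290,210), is swinging ahead of the finger and the board is undisturbed. I'll continue the arc.

```bash
python3 -m handwheel '[{"xyz":[4,5,0],"dr":[0,0,0],"claw":0},{"xyz":[8,10,0],"dr":[0,0,0],"claw":0},{"xyz":[13,15,0],"dr":[0,0,0],"claw":0},{"xyz":[18,19,0],"dr":[0,0,0],"claw":0},{"xyz":[24,23,0],"dr":[0,0,0],"claw":0},{"xyz":[30,27,0],"dr":[0,0,0],"claw":0},{"xyz":[36,31,0],"dr":[0,0,0],"claw":0},{"xyz":[42,34,0],"dr":[0,0,0],"claw":0},{"xyz":[48,37,0],"dr":[0,0,0],"claw":0},{"xyz":[54,39,0],"dr":[0,0,0],"claw":0},{"xyz":[60,41,0],"dr":[0,0,0],"claw":0},{"xyz":[66,43,0],"dr":[0,0,0],"claw":0}]'
python3 -m handwheel '[{"xyz":[4,1,0],"dr":[0,0,0],"claw":0},{"xyz":[8,2,0],"dr":[0,0,0],"claw":0},{"xyz":[12,3,0],"dr":[0,0,0],"claw":0},{"xyz":[14,3,0],"dr":[0,0,0],"claw":0},{"xyz":[15,3,0],"dr":[0,0,0],"claw":0}]'
python3 - <<'E'
from h import *
to(-130.5,-17,95)
im=optics.get_image("scene");cv2.imwrite("pics/f_s.png",cv2.resize(im[160:290,180:380,::-1],None,fx=3.8,fy=3.8,interpolation=cv2.INTER_CUBIC))
im=optics.get_image("wrist");cv2.imwrite("pics/f_w.png",im[:,:,::-1])
E
```

```text
clock: 16.32
eef_pos: [0.629, -0.0371, 0.0945]
ee_rot: [[-0.254, 0.967, -0.001], [0.967, 0.254, 0.001], [0.002, -0.0, -1.0]]
wrist_force: [0.1, -0.7, -0.1]
finger_gap: 0.0002
clock: 16.95
eef_pos: [0.6282, -0.0218, 0.0945]
ee_rot: [[-0.254, 0.967, -0.0], [0.967, 0.254, 0.001], [0.001, 0.0, -1.0]]
wrist_force: [0.5, -0.1, -0.3]
finger_gap: -0.0004
tcp in hearth [-135.1  -17.1   94.5] t 16.95 go xyz [ 4.6 -0.1 -0.5] dr [ 0.    -0.001 -0.001] F hearth [-0.23 -0.43 -0.28] gap -0.0004 j [ -8.  37.  96.   0.  47. -23.]
```

View pics/f_s.png

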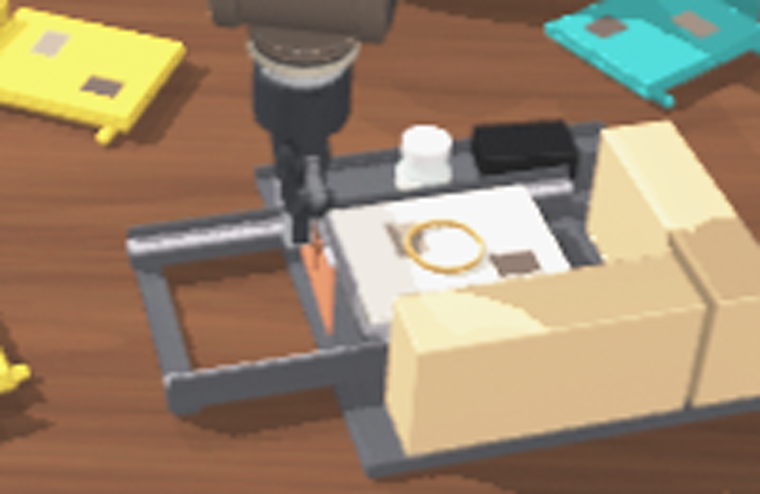

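View pics/f_w.png

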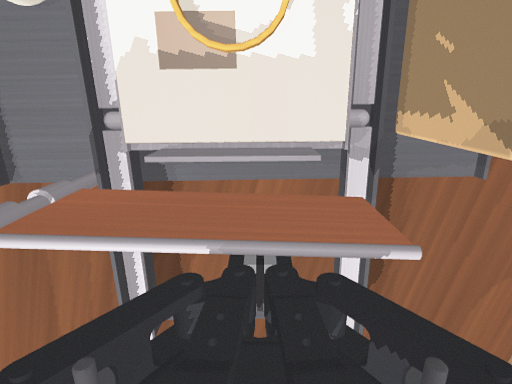

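The wrist view shows the shield nearly square, with its top edge at (0–420,245), and the lip ahead of it. I'll ease it onto the stop.

```bash
python3 -m handwheel '[{"xyz":[1,0,0],"dr":[0,0,0],"claw":0},{"xyz":[2,0,0],"dr":[0,0,0],"claw":0},{"xyz":[3,0,0],"dr":[0,0,0],"claw":0},{"xyz":[4,0,0],"dr":[0,0,0],"claw":0}]'
python3 -m handwheel '[{"xyz":[0.7,0,0],"dr":[0,0,0],"claw":0},{"xyz":[1.4,0,0],"dr":[0,0,0],"claw":0}]'
python3 w.py g1
```

```text
clock: 17.55
eef_pos: [0.6271, -0.0179, 0.0945]
ee_rot: [[-0.254, 0.967, -0.001], [0.967, 0.254, 0.001], [0.002, -0.0, -1.0]]
wrist_force: [0.6, -1.1, -0.0]
finger_gap: 0.0003
clock: 17.8
eef_pos: [0.6268, -0.0165, 0.0945]
ee_rot: [[-0.254, 0.967, -0.0], [0.967, 0.254, 0.001], [0.002, -0.0, -1.0]]
wrist_force: [0.2, -0.4, 0.7]
finger_gap: -0.0001
tcp in hearth [-129.6  -17.    94.5] t 17.8 go xyz [ 22.6 -17.1  39.6] dr [-0.    -0.002 -0.001] F hearth [-0.45 -0.07  0.68] gap -0.0001 j [ -8.  37.  96.   0.  47. -22.]
```

View pics/g1.png

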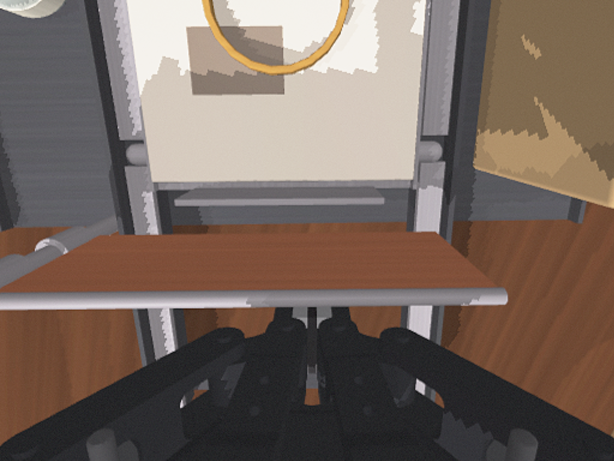

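```bash
for i in 1; do python3 -m handwheel '[{"xyz":[0.7,0,0],"dr":[0,0,0],"claw":0},{"xyz":[1.4,0,0],"dr":[0,0,0],"claw":0}]'; done; python3 -m handwheel '[{"xyz":[0.7,0,0],"dr":[0,0,0],"claw":0},{"xyz":[1.4,0,0],"dr":[0,0,0],"claw":0}]'
python3 w.py g2
```

```text
clock: 18.1
eef_pos: [0.6266, -0.0157, 0.0946]
ee_rot: [[-0.254, 0.967, 0.0], [0.967, 0.254, 0.0], [0.0, 0.0, -1.0]]
wrist_force: [2.4, -8.8, -1.9]
finger_gap: -0.0002
clock: 18.35
eef_pos: [0.6266, -0.0156, 0.0946]
ee_rot: [[-0.254, 0.967, 0.001], [0.967, 0.254, -0.001], [-0.001, 0.001, -1.0]]
wrist_force: [2.1, -12.9, -1.7]
finger_gap: -0.0002
tcp in hearth [-128.8  -17.1   94.6] t 18.35 go xyz [ 21.8 -17.2  39.6] dr [ 0.001  0.001 -0.001] F hearth [-13.     1.29  -1.66] gap -0.0002 j [ -7.  37.  96.  -0.  46. -22.]
```

View pics/g2.png

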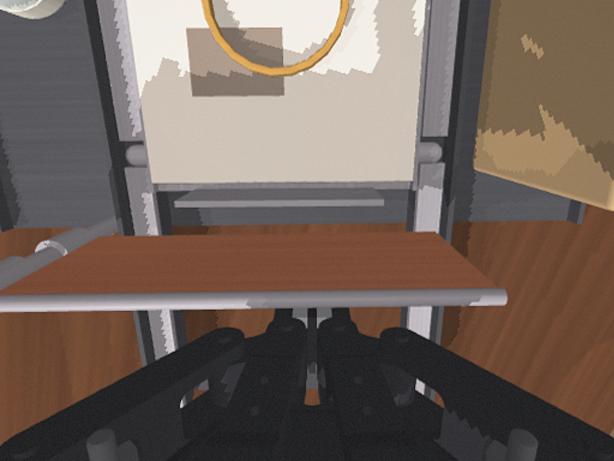

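The stop was felt at 13 N and the shield is shut and square. I'll back off along -x, rise, and move clear for a last look.

```bash
python3 -m handwheel '[{"xyz":[-3,0,0],"dr":[0,0,0],"claw":0},{"xyz":[-15,0,0],"dr":[0,0,0],"claw":0},{"xyz":[-30,0,0],"dr":[0,0,0],"claw":0},{"xyz":[-40,0,-40],"dr":[0,0,0],"claw":0},{"xyz":[-40,0,-90],"dr":[0,0,0],"claw":0},{"xyz":[-40,0,-135],"dr":[0,0,0],"claw":0},{"xyz":[-90,-30,-135],"dr":[0,0,0],"claw":0},{"xyz":[-140,-70,-135],"dr":[0,0,0],"claw":0},{"xyz":[-180,-110,-135],"dr":[0,0,0],"claw":0},{"xyz":[-220,-140,-135],"dr":[0,0,0],"claw":0},{"xyz":[-220,-140,-135],"dr":[0,0,0],"claw":0}]'
python3 - <<'E'
from h import *
to(-107,0,55)
for n,o,w,sc in(("top",(130,80),(180,136),4.4),("scene",(190,180),(210,110),3.8)):
    im=optics.get_image(n);c=optics.camera_model(n)
    I=cv2.resize(im[o[1]:o[1]+w[1],o[0]:o[0]+w[0],::-1],None,fx=sc,fy=sc,interpolation=cv2.INTER_CUBIC)
    def L(h,col):
        X=np.array(h)/1000.@RH.T+[p[0],p[1],0];q=((proj(c,X)-o+.5)*sc).astype(int);cv2.polylines(I,[q.reshape(-1,1,2)],False,col,1)
    L([(-94,-72,50),(94,-72,50),(94,72,50),(-94,72,50),(-94,-72,50)],(255,0,255))
    L([(-118,108,127),(-118,-82,127),(-118,-82,52)],(0,255,255))
    cv2.imwrite(f"pics/z_{n}.png",I)
    cv2.imwrite(f"pics/zf_{n}.png",cv2.resize(im[:,:,::-1],(768,576)))
E
```

```text
clock: 19.77
eef_pos: [0.5455, -0.2675, 0.2299]
ee_rot: [[-0.25, 0.968, 0.001], [0.968, 0.25, -0.002], [-0.002, 0.001, -1.0]]
wrist_force: [-0.1, -1.3, 0.0]
finger_gap: -0.0003
tcp in hearth [-351.7  125.5  229.9] t 19.775 go xyz [245.7 124.1 174.5] dr [ 0.001  0.002 -0.005] F hearth [-1.19  0.41  0.02] gap -0.0003 j [-32.  27.  92.  -0.  61. -47.]
```

View pics/z_top.png

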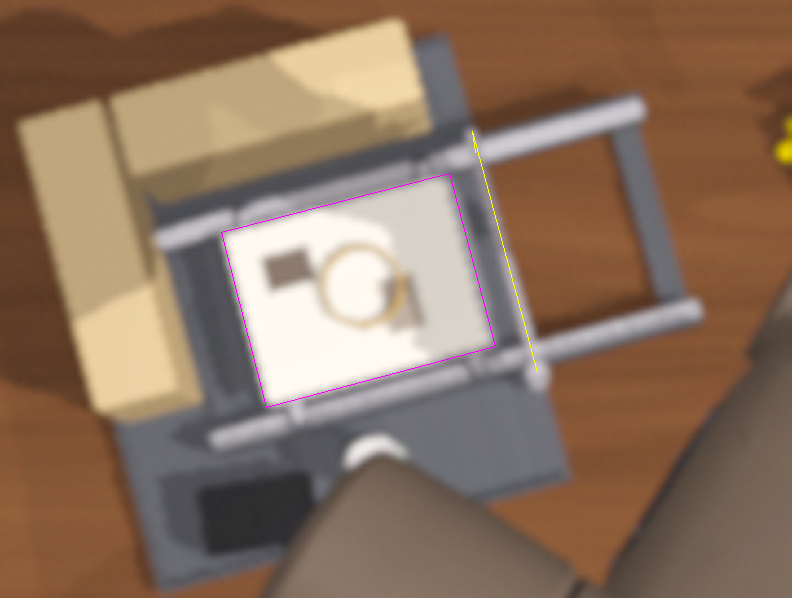

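View pics/z_scene.png

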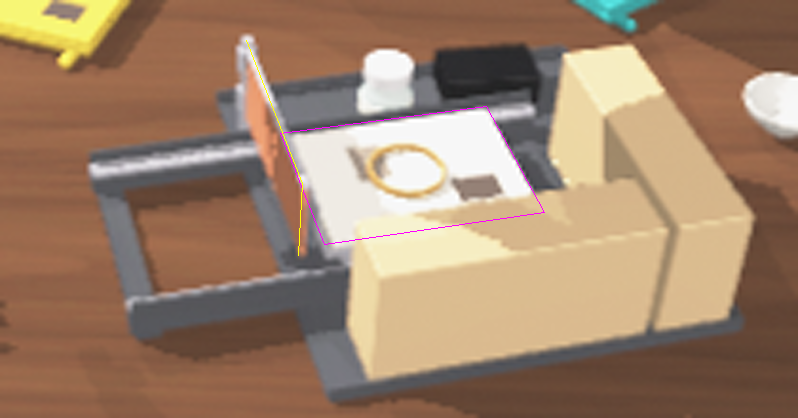

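View pics/zf_top.png

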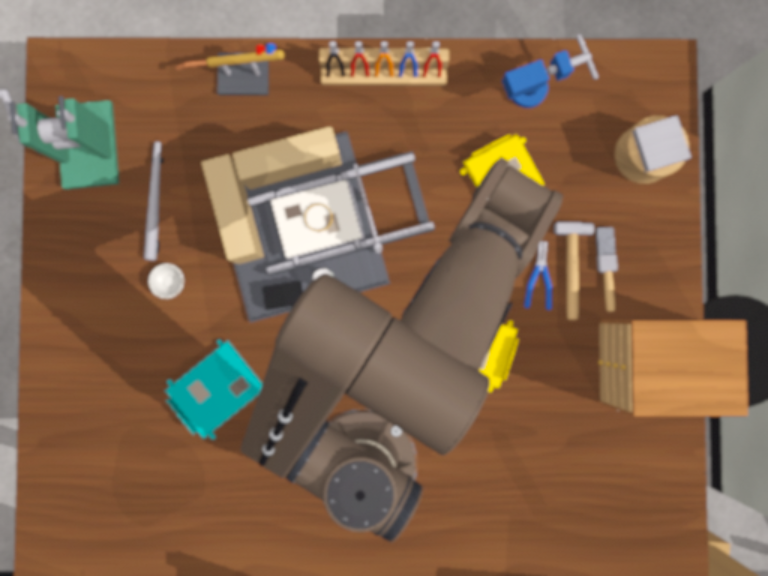

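The board is on the home outline, the shield is on the shut line, the visible bench items haven't moved, and the arm is clear. I'm handing in.

```bash
python3 -c "
from bench import ticket
print(ticket.sign_off())"
```

```text
the job is handed in; nothing more can be done
None
```

The board is in the hearth's locating notches with the bangle still on it, the copper shield is shut behind it, and the job is handed in. The clock read about 20 s of the 58 s at the last check. I only pushed, with the closed fingertips.

- **Board:** I pushed the lip with about 3 N until the force dropped to zero and the board fell. The hearth -y side looked not quite down, so I pushed that end of the lip forward gently, with no force above noise. In the close-up both rear bars then sat in their notches. The front bars weren't seen close up. The board matched the home outline to about a millimetre in the top and scene views, before and after the shield was moved.
- **Shield:** I swung it along its arc until it met the stop, reading 13 N there. After backing off it lay along the shut line in both views.
- **Everything else:** The visible bench items had not moved, and the arm was clear at hand-in. In the last top view the arm hid part of the flux jar and parts of the two yellow look-alikes. The jar looked unmoved in the scene view.
- **Disagreements:** The wrist camera read hearth x about 2 mm higher than the top-view fit, within the stated calibration error. The networks often reported the look-alikes, so I chose the board by colour, its place on the rails and the bangle.

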